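Wind a shoe tree tight in the bench clamp

ROBOT

A 7-joint arm with a two-finger parallel gripper is mounted at the origin on the work surface. World frame = base frame: x ahead of the robot, y to its left, z up, the work surface at z = 0. Lengths are in m, angles in degrees, forces in N, time in s.
With the tool pointing down it reaches from about 0.425 to 1.025 m from the base axis. Payload 3.6 kg.
Tool frame: the origin (TCP) lies on the mounting face of the last link; the fingertips stand 173 mm ahead of it and the grasp point (between the pads) lies ahead of it (pinch_z is the z of the grasp point in the tool frame, in m); z points along the fingers, y is the line along which they close (so a half turn about z gives the same grasp; the last joint's range is limited). The gripper opens to 85 mm and grips with 20 to 120 N. Pads are 22 mm wide; open, the fingers measure 114 mm over their backs; the gripper's body (76 mm by 85 mm) begins 54 mm behind the grasp point. The pads swing forward as they close: fully open they stand 13 mm farther back than shut.
Start: joints at [69.758, 33.873, 2.773, 92.16, -1.908, 54.013, -1.931], TCP at [0.186, -0.701, 0.405] pointing down, gripper open.
Joint ranges: [-153.93, 153.93], [-27.13, 128.08], [-72.61, 78.16], [10.71, 143.7], [-87.88, 267.88], [4.46, 118.87], [-176.78, 176.78]. Speed limits (degrees/s): [147.25, 147.25, 180, 180, 180, 180, 180].

INTERFACE

Orientations are given as [roll, pitch, yaw] about the fixed x, y, z axes, in that order (R = Rz(yaw) Ry(pitch) Rx(roll)).
In Python, from station import * gives the robot as it stands. The module is installed in compiled form; this text tells all that it offers.
- The arm moves only by the shell command python3 -m crank 'ROWS'. ROWS is a JSON object of lists of equal length, an entry for each row: "slide": the shift along the tool's x, y, z in mm, a list of three; "roll": the turn about the tool's z in rad; "fingers": the closure, from 0 (fully open) to 1 (shut). A call has 1 to 12 rows; each row shifts and turns the commanded pose from where the row before left it, along the tool's axes as they then stand; what a row does not reach is not made up. A row lasts 1/12 s, in which the tool goes at most 41.7 mm and 7.16 degrees, less where a joint would pass 70% of its speed; a pose out of reach is approached as far as the arm can. A call with a gripper value outside its range is refused whole. The fingers move at their own pace and stop on an object; the grip force is fixed at half the most. Time passes only in rows, so rows that do not move let the fingers close. It gives the time, the measured TCP pose, the force, the opening and the grip force at its end, in the units of the state.
- sense(): the state, without advancing time (a new reading comes with each control period).
- camera(name): name is "side" or "top" or "wrist"; returns the picture (480x640x3 uint8, red, green, blue); there is no depth.
- camera_model(name): a dict with "camera_matrix" (3x3 intrinsics, pixels), "k1" (the pictures are not rectified: a ray, as slopes to the right and down, at radius r is drawn at 1 + k1 r^2 times it, then the intrinsics apply), "R" (3x3) and "t" (3): a world point X has camera coordinates R X + t. Camera axes: x right, y down, z forward; pixel columns grow to the right and rows downward; lengths in m; the calibration is good to about 2 mm. A picture is of the moment at which its call begins: read the wrist's pose just before it. camera_model takes no time and is no camera call; for the wrist camera it gives the pose at the moment of the call.
- sign_off(): hands the job in; it is judged then, once.
The state is a dict: "time": time; "q": joint angles; "qd": joint speeds; "effort": joint torques, N m; "position": TCP position; "ee_rot": TCP orientation; "force": force on the tool from outside, world axes, zero at the start; "ft_torque": the same for the moment, N m; "opening": finger opening in m; "gripper_force": force on a finger pad.
Only numpy, scipy, OpenCV 4.12 (cv2) and the standard library are available. Lean on these libraries where they do the work, as an engineer would, in place of code of your own. Each camera call takes 0.05 s, during which the arm holds its last target. There are 200 camera calls.

TASK

Pick up the loose steel crank, fit it fully home on the square shaft of the shoe-tree clamp, and wind it clockwise by its knob until the shoe tree is squeezed firmly between the jaw's spring pad and the heel stop, with the pad pushed in about 5 mm. Do the tightening with the crank, not by pushing the jaw, pad or tree by hand, then let go and leave the crank seated on the shaft. Leave the brush, tin, applicator and shoehorn where they lie.

Things in the scene. Friction and masses are not known exactly. Their poses are not given: they have to be found in the camera images.
- clamp: Shoe-tree clamp, fixed to the bench: pale wooden board 96 wide, 445 long, 18 thick, with a dark steel gear head (70 x 70, top 93 above the bench) at one end and a wooden heel stop at the other. Origin on the bench, on the vertical axis of the crank shaft; its y axis runs along the board from the gear head to the heel stop, z up. A screw moves a jaw along y towards the shoe tree; nothing on the clamp is higher than 98 except the shaft
- shaft_seat (a point): Foot of the square steel shaft, on its axis, 98 above the bench, on the small round shoulder (diameter 34) on which the crank comes to rest. The shaft stands upright, 16 square, 28 high, of which the top 8 taper to 9 square. x and y axes are square to the shaft's flat sides and turn with it
- shaft (a joint): Turn of the square shaft in rad, 0 to 17.3 (hard stop at each end), growing clockwise as seen from above; starts between 0 and 3. Clockwise drives the jaw towards the shoe tree, 16 mm per turn. At about 13.4 the tree is pushed up against the heel stop and the spring pad begins to give. Stiff: it needs about 0.1 Nm and stays where it is left
- jaw: The clamp's sliding steel jaw, 74 wide, 22 thick, 55 high, carrying the sprung pad (60 x 45, rubber face) in front; moved by the screw only. Origin at the middle of its underside, 20 above the bench
- pad (a joint): How far the sprung pad on the jaw is pushed in, in m: 0 when free, 0.010 with the shaft at its far stop; spring 1.8 N per mm. Pushed in means that the tree is squeezed between pad and heel stop
- crank_socket (a point): Middle of the mouth of the crank's square socket, in the underside of its hub: 18 square, 30 deep, so 1 mm clearance each side of the shaft and it fits in any of four quarter turns. Fully home, this point is on the foot of the shaft. The loose crank (0.26 kg, steel) starts lying flat on the bench, socket down. x axis: from the hub along the arm to the knob; z up out of the hub; sides of the socket and hub are parallel to x and y
- crank_hub (a point): Grasp point on the crank hub, on the socket's axis, 22 above its underside. The hub is a steel block 30 x 30, 40 high. The arm, 18 wide and 8 thick, leaves it along x at the very bottom and is 84 long from the hub's axis
- crank_knob (a point): Middle of the crank's wooden knob, 65 along x from the hub's axis and 36 above the crank's underside. Upright round knob, diameter 23, from 10 to 58 above the underside; it spins freely on its pin
- tree: Wooden shoe tree loosely lying in the clamp, 230 long, 70 wide, 60 high, 0.28 kg: rounded toe towards the jaw, heel towards the heel stop, up to 12 mm of play before it. Origin half-way along, on its underside (18 above the bench); y axis from toe to heel
- clamp_nest (a point): Where the shoe tree's origin is when the tree is against the heel stop: 236 along y from the shaft axis, 18 above the bench, fixed to the clamp
- brush: compact stiff-bristle brush, 120 x 45 x 42, bristles down; origin at the middle of its underside. Bystander, may lie near the crank
- tin: round metal polish tin, diameter 87, height 27; origin at the middle of its underside. Bystander
- applicator: hard plastic applicator, 74 x 44 x 38; origin at the middle of its underside. Bystander
- shoehorn: flat steel shoehorn, about 185 long, 35 wide, 6 thick; origin at the middle of its underside. Bystander
Not all that is in view belongs to the job. What is shaped like the tree but yellow is not meant.

How it is judged:
By the outcome, as a careful person would: the job done as asked, in the order asked, and still so for the second after the job is handed in, with the robot touching nothing.
It also fails if it takes over 72 s, if anything falls off the work surface, if the arm or the gripper's body presses on something with over 40 N, if the wrist force passes 120 N, or if a joint passes its speed limit or range.

## Working session

There is one attempt and no reset: what is moved stays moved. The work goes in short steps, Python scripts to look and compute and a shell command to move; the robot and the scene stay as the last step left them, time stands still between calls to the robot, and variables do not carry over. Pictures are saved under pics/ and viewed, at most 10 in all, crops included, and the job is handed in when it is done.

```bash
mkdir -p pics
python3 - <<'E'
from station import *
import cv2
s=sense();print(s)
for n in("side","top","wrist"):
    m=camera_model(n);print(n,m)
for n in("side","top"):
    cv2.imwrite(f"pics/{n}0.png",camera(n)[:,:,::-1])
E
```

```text
{'time': 0.0, 'q': array([69.75766063, 33.92579289,  2.76752227, 92.23526078, -1.9086102 ,
       54.01163661, -1.93198171]), 'qd': array([-0.03756328, -0.03578069, -0.0316263 ,  0.10574222, -0.03962979,
       -0.05638148, -0.01970606]), 'effort': array([ 4.42642986e-04, -5.48682082e+01,  1.54667929e+00, -1.98122871e+01,
        9.36980301e-03,  8.64517002e-03, -1.12405999e-06]), 'position': array([ 0.18615819, -0.70024853,  0.40354725]), 'ee_rot': array([-1.79873611e+02,  6.71152229e-03,  1.48882034e+01]), 'force': array([-0.53412267,  0.12464987, -0.66800267]), 'ft_torque': array([-0.00111359, -0.04406988, -0.02181696]), 'gripper_force': 0.0, 'opening': 0.08533672798673153}
side {'camera_matrix': array([[475.36542702,   0.        , 314.18391864],
       [  0.        , 475.36542702, 235.1117761 ],
       [  0.        ,   0.        ,   1.        ]]), 'k1': -0.0945606884813775, 'R': array([[-0.88538535, -0.46427415,  0.02328722],
       [-0.27199279,  0.47677202, -0.83588777],
       [ 0.37697839, -0.74641674, -0.54840618]]), 't': array([0.51813129, 0.17269465, 1.23185832])}
top {'camera_matrix': array([[590.39978101,   0.        , 313.99220591],
       [  0.        , 590.39978101, 239.80684515],
       [  0.        ,   0.        ,   1.        ]]), 'k1': -0.050559121285819505, 'R': array([[-0.10667527, -0.99429284, -0.00145852],
       [-0.97297513,  0.10469005, -0.20581399],
       [ 0.20479207, -0.02053616, -0.97859004]]), 't': array([0.126368  , 0.539936  , 1.65338991])}
wrist {'camera_matrix': array([[330.51196847,   0.        , 323.37873014],
       [  0.        , 330.51196847, 239.63570048],
       [  0.        ,   0.        ,   1.        ]]), 'k1': -0.062186054109018785, 'R': array([[ 0.25708797, -0.96638633, -0.00180169],
       [-0.91547058, -0.24413917,  0.31985884],
       [-0.30954707, -0.08058246, -0.9474635 ]]), 't': array([-0.7229301 , -0.04191218,  0.38106458])}
```

View pics/top0.png

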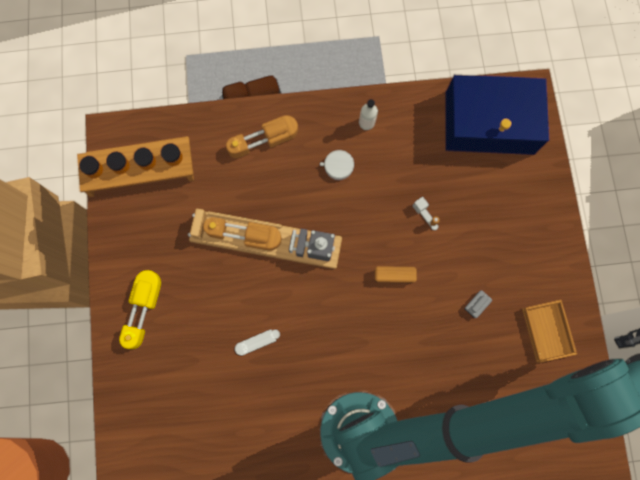

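View pics/side0.png

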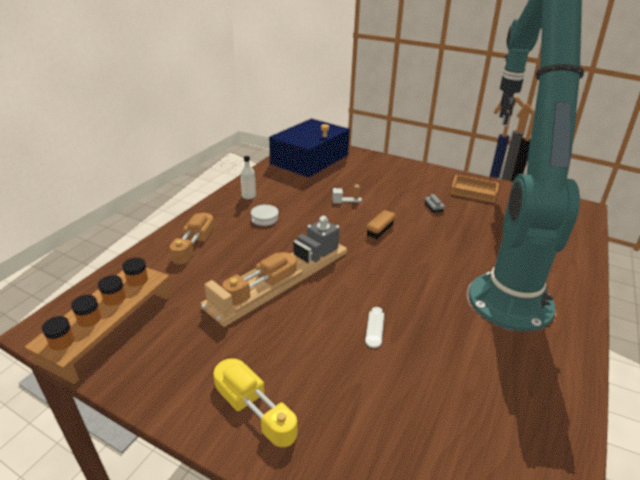

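The top view shows these candidates for the crank:
- Bright metal piece with a tan knob: hub (421,204), knob (434,222). In the side view these are at (338,195) and (357,188).
- Tan knob on the blue box, (505,125).
- Grey block, which is the applicator, (479,305).
- Shoehorn, (258,342).

The first fits the description. The clamp's shaft is at about (321,243), and its board runs left to the heel stop at about (197,224).

```bash
cat > h.py <<'E'
import numpy as np, cv2
from station import *
def ray(m,p):
    d=cv2.undistortPoints(np.array([[p]],float),m["camera_matrix"],np.array([m["k1"],0,0,0.]))[0,0]
    R,t=m["R"],m["t"]; v=R.T@np.r_[d,1]; return -R.T@t, v/np.linalg.norm(v)
def plane(m,p,z):
    c,v=ray(m,p); return c+v*(z-c[2])/v[2]
def tri(rs):
    A=sum(np.eye(3)-np.outer(v,v) for c,v in rs); b=sum((np.eye(3)-np.outer(v,v))@c for c,v in rs)
    X=np.linalg.solve(A,b); return X,[np.linalg.norm((np.eye(3)-np.outer(v,v))@(X-c)) for c,v in rs]
def proj(m,X):
    return cv2.projectPoints(np.array([X],float),cv2.Rodrigues(m["R"])[0],m["t"],m["camera_matrix"],np.array([m["k1"],0,0,0.]))[0].ravel()
E
python3 - <<'E'
from h import *
T,S=camera_model("top"),camera_model("side")
for n,a,b,z in(("hub top",(421,203),(338,192),.04),("knob top",(434.5,220),(357.5,186),.055),("shaft",(321,242),(323,221),.12)):
    print(n,tri([ray(T,a),ray(S,b)]),plane(T,a,z))
print(plane(T,(197,224),.05))
a=cv2.imread("pics/top0.png");b=cv2.imread("pics/side0.png")
c=cv2.resize(a[180:270,280:460],(800,400),interpolation=cv2.INTER_CUBIC)
cv2.imwrite("pics/c0.png",c)
E
```

```text
hub top (array([ 0.63171127, -0.2623466 ,  0.03090034]), [np.float64(0.0013924156732708234), np.float64(0.001392415673270929)]) [ 0.63075442 -0.26000839  0.04      ]
knob top (array([ 0.57037877, -0.28800497,  0.05867783]), [np.float64(0.0005748486122547476), np.float64(0.0005748486122546494)]) [ 0.57175743 -0.28871918  0.055     ]
shaft (array([0.53214471, 0.05064106, 0.10935001]), [np.float64(0.0012976644328065536), np.float64(0.0012976644328067989)]) [0.52871766 0.05057631 0.12      ]
[0.63538081 0.40359287 0.05      ]
```

View pics/c0.png

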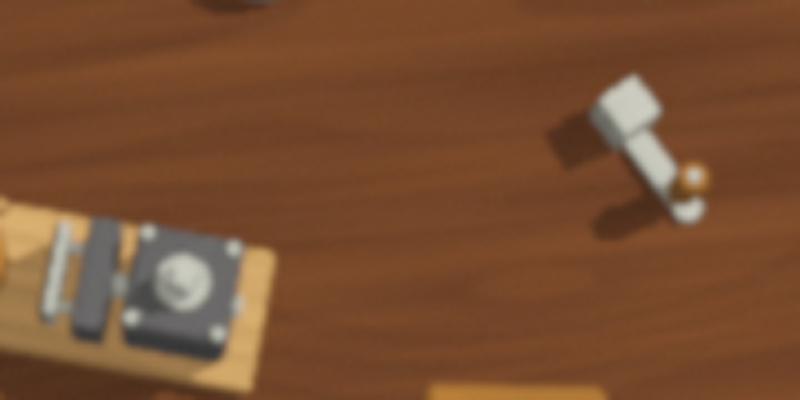

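The crop confirms it: a square bright hub with an arm ending in a tan knob at crop (693,178). The triangulated hub-to-knob distance is 66 mm, which matches. Next I'll go above the crank.

```bash
python3 -m crank '{"slide":[[36,-21,0],[36,-21,0],[36,-21,0],[36,-21,0],[36,-21,0],[36,-21,0],[36,-21,0],[36,-21,0],[36,-21,0],[36,-21,0],[36,-21,0],[36,-21,0]],"roll":[0,0,0,0,0,0,0,0,0,0,0,0],"fingers":[0,0,0,0,0,0,0,0,0,0,0,0]}'
cat >> h.py <<'E'
def go(xyz,yaw=None,pz=0.0):
    """tool-frame slide (mm) bringing the grasp point (pz ahead of TCP) to xyz, and roll (rad) to yaw (mod 180)"""
    from scipy.spatial.transform import Rotation as Ro
    s=sense();R=Ro.from_euler("xyz",s["ee_rot"],degrees=True).as_matrix();P=s["position"]+R[:,2]*pz
    r=None if yaw is None else np.radians((s["ee_rot"][2]-yaw+90)%180-90)
    print("t",round(s["time"],2),"P",P.round(4),"rpy",s["ee_rot"].round(2),"F",s["force"].round(1),"open",round(s["opening"],4),"slide",(1000*R.T@(np.array(xyz)-P)).round(1),"roll",r)
E
python3 - <<'E'
from h import *
import station
print([n for n in dir(station) if not n.startswith('_')], getattr(station,'pinch_z',None))
go((.631,-.261,.36),25)
m=camera_model("wrist");print(-m["R"].T@m["t"])
E
```

```text
time: 1.1
position: [0.5399, -0.3445, 0.4044]
ee_rot: [-180.0, 0.0, 14.9]
force: [0.7, -0.5, 1.0]
opening: 0.0857
gripper_force: 0.0
['IKError', 'camera', 'camera_model', 'pinch_z', 'sense', 'sign_off'] 0.1547
t 1.1 P [ 0.5399 -0.3445  0.4044] rpy [-1.7997e+02  4.0000e-02  1.4890e+01] F [ 0.7 -0.5  1. ] open 0.0857 slide [109.5 -57.2  44.3] roll -0.1765178191622255
[ 0.61915875 -0.32243883  0.37392298]
```

```bash
python3 -m crank '{"slide":[[27,-14,11],[27,-14,11],[27,-14,11],[28,-15,11],[0,0,0],[0,0,0]],"roll":[-0.045,-0.045,-0.045,-0.042,0,0],"fingers":[0,0,0,0,0,0]}'
python3 - <<'E'
from h import *
go((.631,-.261,.36),25)
m=camera_model("wrist");im=camera("wrist");cv2.imwrite("pics/w1.png",im[:,:,::-1]); np.save("w1.npy",im)
import pickle;pickle.dump(m,open("w1.pkl","wb"))
print(proj(m,[.631,-.261,.04]),proj(m,[.571,-.288,.058]))
E
```

```text
time: 1.6
position: [0.6249, -0.2539, 0.3592]
ee_rot: [-179.8, 0.0, 25.3]
force: [0.1, -1.4, 0.5]
opening: 0.0855
gripper_force: 0.0
t 1.6 P [ 0.6249 -0.2539  0.3592] rpy [-1.7982e+02  3.0000e-02  2.5340e+01] F [ 0.1 -1.4  0.5] open 0.0855 slide [ 2.5  9.  -0.9] roll 0.005935448968963126
[335.27566431 221.15065572] [333.64755153 295.52314347]
```

View pics/w1.png

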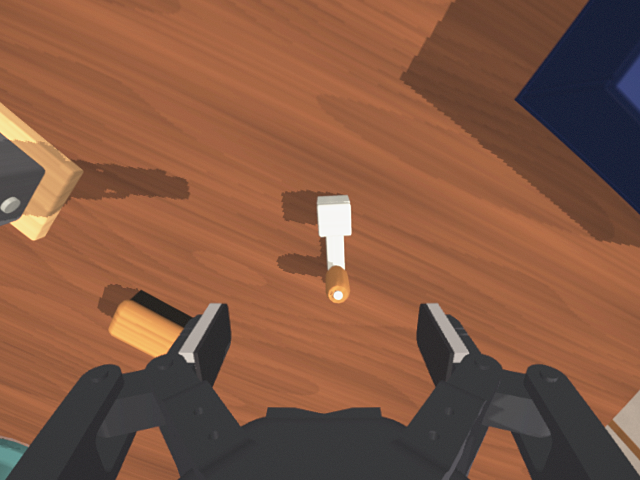

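The hub's top face spans about (318–351, 203–235). The arm runs straight down the image to the knob at (338,290). The brush is at (150,325), well to the left. Now I'll measure it precisely.

Run:
```python
from h import *
import pickle
m=pickle.load(open("w1.pkl","rb"));im=np.load("w1.npy")
print(im[190:245:4,335].tolist()); print(im[220,310:358:3].tolist())
hsv=cv2.cvtColor(im,cv2.COLOR_RGB2HSV)
mk=((hsv[...,1]<40)&(hsv[...,2]>190)).astype(np.uint8); mk[:, :300]=0; mk[:,370:]=0; mk[:180]=0; mk[310:]=0
for v in (190,235,250):
    k=mk*(hsv[...,2]>v).astype(np.uint8); ys,xs=np.where(k[190:237,310:360]); print(v,xs.min()+310,xs.max()+310,ys.min()+190,ys.max()+190)
for r in (205,212,220,228,233,245,252,258): 
    x=np.where(mk[r])[0]; print(r,x.min(),x.max())
kn=((hsv[...,1]>110)&(hsv[...,2]>170)&(hsv[...,0]<22)).astype(np.uint8); 
for p,z in(((150,325),.042),((190,322),.042)): print(plane(m,p,z))
```

```text
[[158, 100, 67], [118, 75, 53], [186, 182, 171], [189, 185, 173], [247, 247, 245], [247, 247, 245], [247, 246, 244], [247, 246, 244], [247, 247, 245], [246, 246, 243], [247, 246, 244], [247, 246, 244], [246, 246, 243], [246, 246, 243]]
[[120, 76, 53], [117, 75, 53], [113, 71, 50], [250, 250, 243], [247, 246, 244], [247, 246, 244], [247, 246, 244], [247, 246, 244], [247, 246, 244], [247, 246, 244], [247, 246, 244], [247, 246, 244], [247, 246, 245], [249, 251, 250], [159, 95, 60], [165, 102, 71]]
190 317 350 197 236
235 318 350 201 236
250 319 350 204 236
205 318 349
212 318 350
220 318 350
228 319 350
233 319 350
245 327 343
252 327 343
258 327 343
[ 0.45052241 -0.13693991  0.042     ]
[ 0.47289564 -0.1738409   0.042     ]
```

Run:
```python
from h import *
import pickle
m=pickle.load(open("w1.pkl","rb"));T=camera_model("top");S=camera_model("side")
a=plane(m,(334.4,219.3),.04);b=plane(m,(335.1,250),.008);k=plane(m,(338,296),.058)
print("hub",a,"arm",b,"knob",k)
for n,p in(("arm",b),("knob",k)):
    d=p-a;print(n,np.degrees(np.arctan2(d[1],d[0])),np.hypot(*d[:2]))
l,r=plane(m,(317.6,220),.04),plane(m,(350.6,220),.04);print("width",np.linalg.norm(l-r), "edge yaw", np.degrees(np.arctan2(*(r-l)[1::-1])))
print("3D hub top",tri([ray(m,(334.4,219.3)),ray(T,(421.1,204.3))]),"3D knob",tri([ray(m,(338,296)),ray(T,(434.6,219.5))]))
print(proj(S,a),proj(T,a))
go(np.r_[a[:2],.10],25.3,.1547)
```

```text
hub [ 0.63221841 -0.25952572  0.04      ] arm [ 0.59557068 -0.27919758  0.008     ] knob [ 0.57227214 -0.29183095  0.058     ]
arm -151.77386632926007 0.041593730587350344
knob -151.67963449995696 0.06809686323270214
width 0.0298426764430493 edge yaw -64.59640044735775
3D hub top (array([ 0.62958967, -0.26159759,  0.02901044]), [np.float64(0.00048225425885575003), np.float64(0.000482254258855768)]) 3D knob (array([ 0.57260483, -0.290043  ,  0.05851731]), [np.float64(0.0015909559395260507), np.float64(0.0015909559395261468)])
[337.26089258 189.87156516] [420.76819609 202.54311482]
t 1.65 P [ 0.6235 -0.2563  0.2051] rpy [-1.7993e+02  8.0000e-02  2.5130e+01] F [ 0.2 -1.3 -0.6] open 0.0852 slide [  6.6   6.8 105. ] roll -0.0029581051640017514
```

```bash
python3 -m crank '{"slide":[[2,2,25],[2,2,25],[2,2,25],[1,1,10],[0,0,0],[0,0,0]],"roll":[-0.01,-0.01,-0.01,0,0,0],"fingers":[0,0,0,0,0,0]}'
python3 - <<'E'
from h import *
import pickle
m=camera_model("wrist");im=camera("wrist");cv2.imwrite("pics/w2.png",im[:,:,::-1])
m1=pickle.load(open("w1.pkl","rb"))
g=cv2.inRange(im,(225,225,225),(255,255,255)); g[:,:250]=0;g[:,420:]=0
p=proj(m,[.632,-.26,.04]);print(p, proj(m,[.572,-.292,.058]))
for r in range(100,330,12):
    x=np.where(g[r])[0]; print(r,(x.min(),x.max()) if len(x) else None,im[r,int(p[0])].tolist())
go([.632,-.2595,.026],27,.1547)
E
```

```text
time: 2.15
position: [0.6324, -0.2617, 0.2759]
ee_rot: [180.0, 0.0, 26.6]
force: [-0.0, -0.8, -0.3]
opening: 0.0852
gripper_force: 0.0
[321.83987957 257.36338127] [324.36643928 358.76795164]
100 None [149, 92, 63]
112 None [155, 96, 66]
124 None [166, 105, 70]
136 None [168, 103, 69]
148 None [165, 100, 68]
160 None [149, 93, 66]
172 None [146, 92, 64]
184 None [154, 95, 65]
196 None [154, 95, 66]
208 None [152, 94, 64]
220 None [159, 145, 133]
232 (np.int64(340), np.int64(341)) [207, 203, 189]
244 (np.int64(299), np.int64(342)) [247, 246, 244]
256 (np.int64(300), np.int64(342)) [247, 246, 245]
268 (np.int64(300), np.int64(342)) [247, 247, 245]
280 (np.int64(312), np.int64(333)) [247, 247, 245]
292 (np.int64(313), np.int64(333)) [247, 247, 245]
304 (np.int64(318), np.int64(333)) [247, 247, 246]
316 None [161, 109, 66]
328 None [162, 108, 64]
t 2.2 P [ 0.6332 -0.2617  0.1222] rpy [ 1.7991e+02 -4.0000e-02  2.6660e+01] F [0.4 1.3 0.1] open 0.0856 slide [-0.1 -2.7 96.2] roll -0.0058937034102510295
```

View pics/w2.png

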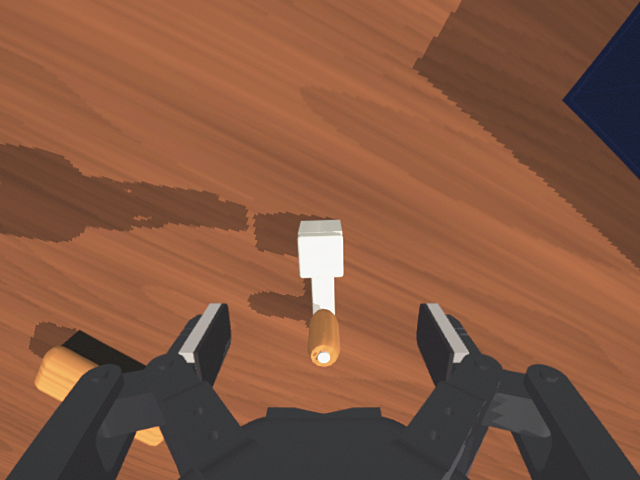

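The hub's top face is centred at (321,256), within 1.5 px of the prediction at z = 0.04. The knob is at (324,357), the arm runs straight down, and the brush is clear at (100,390). I'll descend and grip.

```bash
python3 -m crank '{"slide":[[0,-1,20],[0,-1,20],[0,0,20],[0,0,20],[0,0,15],[0,0,0],[0,0,0],[0,0,0],[0,0,0],[0,0,0],[0,0,0],[0,0,0]],"roll":[-0.003,0,0,0,0,0,0,0,0,0,0,0],"fingers":[0,0,0,0,0,0,1,1,1,1,1,1]}'
python3 -m crank '{"slide":[[0,0,0],[0,0,0],[0,0,0],[0,0,0],[0,0,-5],[0,0,-10],[0,0,-25],[0,0,-30],[0,0,-35],[0,0,-35],[0,0,-35],[0,0,0]],"roll":[0,0,0,0,0,0,0,0,0,0,0,0],"fingers":[1,1,1,1,1,1,1,1,1,1,1,1]}'
python3 - <<'E'
from h import *
go([.53,.051,.20],27,.1547)
E
```

```text
time: 3.2
position: [0.6328, -0.2592, 0.1822]
ee_rot: [179.9, -0.1, 26.9]
force: [-1.0, -1.2, 5.1]
opening: 0.0294
gripper_force: 60.6
time: 4.2
position: [0.6341, -0.2595, 0.364]
ee_rot: [179.4, -0.5, 26.9]
force: [1.3, -1.1, -1.0]
opening: 0.0291
gripper_force: 59.9
t 4.2 P [ 0.6361 -0.2602  0.2093] rpy [179.45  -0.54  26.9 ] F [ 1.3 -1.1 -1. ] open 0.0291 slide [  46.1 -325.6    6.6] roll -0.0016592506002439547
```

```bash
python3 -m crank '{"slide":[[4,-20,0],[4,-26,0],[4,-26,0],[4,-26,0],[4,-26,0],[4,-26,0],[4,-26,0],[4,-26,0],[4,-20,0],[0,-13,0],[0,0,0],[0,0,0]],"roll":[0,0,0,0,0,0,0,0,0,0,0,0],"fingers":[1,1,1,1,1,1,1,1,1,1,1,1]}'
python3 - <<'E'
from h import *
import pickle
go([.53,.051,.20],27,.1547)
m=camera_model("wrist");im=camera("wrist");cv2.imwrite("pics/w3.png",im[:,:,::-1]);pickle.dump((m,im),open("w3.pkl","wb"))
print(proj(m,[.53,.051,.126]))
E
```

```text
time: 5.2
position: [0.5573, -0.0328, 0.3554]
ee_rot: [180.0, 0.1, 27.0]
force: [-0.1, -0.4, -3.2]
opening: 0.0293
gripper_force: 59.7
t 5.2 P [ 0.5571 -0.0329  0.2007] rpy [1.800e+02 6.000e-02 2.698e+01] F [-0.1 -0.4 -3.2] open 0.0293 slide [ 13.9 -87.1   0.7] roll -0.0002772908663014104
[189.25322178 241.54116868]
```

View pics/w3.png

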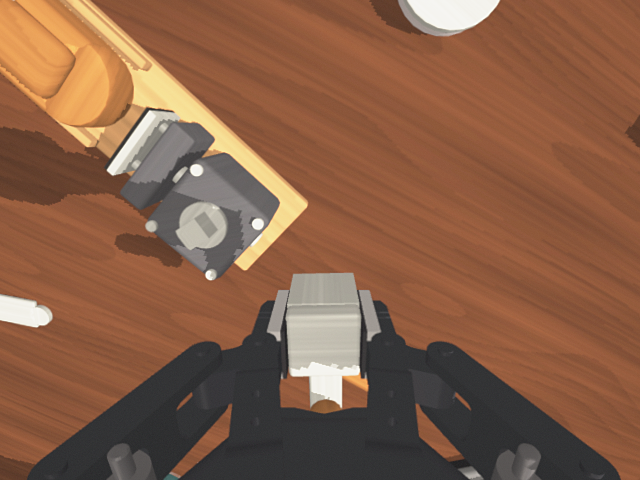

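The wrist view shows the shoulder disc at about (203,226) with the square shaft on it. The crank is held upright in the fingers at (323,330). I'll take a second view from 45 mm nearer and look at both crops side by side.

```bash
python3 -m crank '{"slide":[[0,-20,0],[0,-20,0],[0,-5,0],[0,0,0],[0,0,0]],"roll":[0,0,0,0,0],"fingers":[1,1,1,1,1]}'
python3 - <<'E'
from h import *
import pickle
go([.53,.051,.20],27,.1547)
m=camera_model("wrist");im=camera("wrist");pickle.dump((m,im),open("w4.pkl","wb"))
p=proj(m,[.53,.051,.11]).round().astype(int);print(p)
m3,i3=pickle.load(open("w3.pkl","rb"))
def crop(i,c): return cv2.resize(i[c[1]-32:c[1]+33,c[0]-32:c[0]+33],(400,400),interpolation=cv2.INTER_LINEAR)
c3=(203,226); print("crop origins",c3,p)
o=np.hstack([crop(i3,c3),crop(im,p)])[:,:,::-1]
o=np.clip((o.astype(float)-90)*2.0,0,255)
cv2.imwrite("pics/c4.png",o)
E
```

```text
time: 5.67
position: [0.5379, 0.0057, 0.3558]
ee_rot: [179.9, -0.0, 26.8]
force: [0.5, -0.2, -3.7]
opening: 0.0296
gripper_force: 59.7
t 5.67 P [0.5381 0.0056 0.2011] rpy [ 1.7992e+02 -2.0000e-02  2.6840e+01] F [ 0.5 -0.2 -3.7] open 0.0296 slide [ 13.3 -44.2   1. ] roll -0.0028326762447578127
[260 235]
crop origins (203, 226) [260 235][ WARN:0@0.486] global loadsave.cpp:1063 imwrite_ Unsupported depth image for selected encoder is fallbacked to CV_8U.
```

View pics/c4.png

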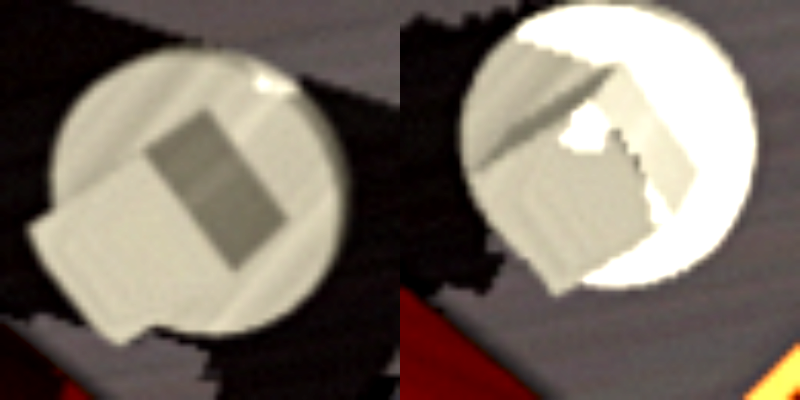

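Left crop: the round shoulder is centred at crop (198,192). The dark shaft face has its foot edge from (205,108) to (288,217). The top of the straight part has corners (145,150), (235,270), (120,345) and (28,232). Right crop: the shoulder is centred at (608,146), and the square's top is at about (568,200).

Run:
```python
from h import *
import pickle
m3,_=pickle.load(open("w3.pkl","rb"));m4,_=pickle.load(open("w4.pkl","rb"))
f3=lambda x,y:(171+(x+.5)/6.154-.5,194+(y+.5)/6.154-.5)
f4=lambda x,y:(228+(x-400+.5)/6.154-.5,203+(y+.5)/6.154-.5)
sh3,sh4=f3(198,192),f4(608,146); tp3,tp4=f3(132,249),f4(568,200)
print("shoulder",tri([ray(m3,sh3),ray(m4,sh4)])); print(plane(m3,sh3,.098),plane(m4,sh4,.098))
print("sq top",tri([ray(m3,tp3),ray(m4,tp4)])); print(plane(m3,tp3,.118),plane(m4,tp4,.118))
def e(m,a,b,z):
    d=plane(m,b,z)-plane(m,a,z); print("edge",np.degrees(np.arctan2(d[1],d[0]))%90,np.linalg.norm(d))
e(m3,f3(205,108),f3(288,217),.098)
e(m3,f3(145,150),f3(235,270),.118)
e(m3,f3(28,232),f3(120,345),.118)
e(m3,f3(145,150),f3(28,232),.118);e(m3,f3(235,270),f3(120,345),.118)
e(m4,f4(620,65),f4(695,180),.098)
e(m4,f4(480,170),f4(557,297),.118)
e(m4,f4(655,232),f4(557,297),.118)
go([.53,.051,.20],None,.1547)
```

```text
shoulder (array([0.5314491 , 0.05320951, 0.09607581]), [np.float64(0.0002472334525033052), np.float64(0.00024723345250350284)])
[0.53252157 0.05289564 0.098     ] [0.53188258 0.05302976 0.098     ]
sq top (array([0.52980786, 0.05387314, 0.11384306]), [np.float64(4.2110523274373635e-05), np.float64(4.211052327426386e-05)])
[0.53182811 0.05293241 0.118     ] [0.53136683 0.05365679 0.118     ]
edge 59.50256236347454 0.015602644533961763
edge 58.500790686964976 0.01574070433540166
edge 60.03828789411817 0.015496274313708406
edge 59.94706350973789 0.016712901330729127
edge 59.10502265290651 0.01629269997945031
edge 56.90343150299091 0.016028521469941052
edge 53.558100664109006 0.016231577551907912
edge 60.76531648398901 0.01341458671998977
t 5.72 P [0.5383 0.0052 0.2011] rpy [ 1.7991e+02 -3.0000e-02  2.6790e+01] F [-0.4 -1.1 -2.3] open 0.029 slide [ 13.2 -44.6   1. ] roll None
```

Run:
```python
from h import *
import pickle
from scipy.spatial.transform import Rotation as Ro
m,im=pickle.load(open("w4.pkl","rb"))
g=cv2.cvtColor(im,cv2.COLOR_RGB2GRAY)
for c in(300,323,346): print(c,[(r,int(g[r,c])) for r in range(262,392,2)])
print([(c,int(g[335,c])) for c in range(276,372,2)])
s=sense();R=Ro.from_euler("xyz",s["ee_rot"],degrees=True).as_matrix();P=s["position"]+R[:,2]*.1547
for x in(.015,-.015):
    for z in(.014,-.026): print(x,z,proj(m,P+R[:,0]*x+np.array([0,0,z])))
```

```text
300 [(262, 102), (264, 101), (266, 96), (268, 99), (270, 98), (272, 96), (274, 159), (276, 160), (278, 160), (280, 159), (282, 159), (284, 158), (286, 158), (288, 159), (290, 159), (292, 159), (294, 159), (296, 159), (298, 159), (300, 160), (302, 159), (304, 187), (306, 149), (308, 158), (310, 165), (312, 163), (314, 174), (316, 200), (318, 203), (320, 194), (322, 196), (324, 201), (326, 201), (328, 194), (330, 194), (332, 192), (334, 189), (336, 194), (338, 189), (340, 191), (342, 189), (344, 190), (346, 194), (348, 193), (350, 194), (352, 198), (354, 193), (356, 190), (358, 187), (360, 189), (362, 194), (364, 196), (366, 195), (368, 247), (370, 244), (372, 243), (374, 245), (376, 181), (378, 103), (380, 106), (382, 108), (384, 103), (386, 104), (388, 107), (390, 106)]
323 [(262, 99), (264, 101), (266, 102), (268, 103), (270, 97), (272, 101), (274, 167), (276, 165), (278, 164), (280, 165), (282, 166), (284, 166), (286, 165), (288, 165), (290, 164), (292, 166), (294, 165), (296, 166), (298, 166), (300, 166), (302, 168), (304, 195), (306, 151), (308, 164), (310, 167), (312, 165), (314
[... 1282 characters left out ...]
), (282, 55), (284, 51), (286, 47), (288, 174), (290, 190), (292, 193), (294, 191), (296, 191), (298, 192), (300, 192), (302, 191), (304, 191), (306, 191), (308, 189), (310, 190), (312, 190), (314, 190), (316, 189), (318, 190), (320, 190), (322, 190), (324, 189), (326, 190), (328, 189), (330, 189), (332, 188), (334, 189), (336, 189), (338, 189), (340, 188), (342, 189), (344, 188), (346, 187), (348, 188), (350, 187), (352, 185), (354, 186), (356, 184), (358, 176), (360, 110), (362, 38), (364, 57), (366, 73), (368, 178), (370, 177)]
0.015 0.014 [326.62725126 314.52410319]
0.015 -0.026 [325.74625542 271.62322357]
-0.015 0.014 [326.30540254 377.15698929]
-0.015 -0.026 [325.55370678 323.64902342]
```

The held hub appears 1.5 mm to the −y side of where the camera model puts it, and so do the fingers. This is a wrist-camera bias, so I'll correct the shaft point to (0.5327, 0.0516), which the top camera supports. Next I'll turn to the shaft's quarter and line up.

```bash
python3 -m crank '{"slide":[[0,0,0],[0,0,0],[0,0,0],[0,0,0],[0,0,0],[0,0,0],[0,0,0]],"roll":[-0.1,-0.117,-0.117,-0.117,-0.116,0,0],"fingers":[1,1,1,1,1,1,1]}'
python3 - <<'E'
from h import *
go([.5327,.0516,.156],59.3,.1547)
E
```

```text
time: 6.3
position: [0.5379, 0.0056, 0.3556]
ee_rot: [180.0, 0.0, 59.1]
force: [-0.7, 0.6, -3.9]
opening: 0.0294
gripper_force: 59.7
t 6.3 P [0.5379 0.0055 0.2009] rpy [1.7997e+02 1.0000e-02 5.9090e+01] F [-0.7  0.6 -3.9] open 0.0294 slide [ 36.8 -28.2  44.9] roll -0.003691485198196612
```

```bash
python3 -m crank '{"slide":[[12,-9,0],[12,-9,10],[12,-9,15],[0.8,-1.2,15],[0,0,4],[0,0,0],[0,0,0],[0,0,0]],"roll":[-0.0037,0,0,0,0,0,0,0],"fingers":[1,1,1,1,1,1,1,1]}'
python3 - <<'E'
from h import *
go([.5327,.0516,.124],59.3,.1547)
S=camera_model("side");T=camera_model("top");a=camera("side");b=camera("top")
p=proj(S,[.5327,.0516,.12]).round().astype(int);q=proj(T,[.5327,.0516,.12]).round().astype(int);print(p,q)
f=lambda i,c:cv2.resize(i[c[1]-40:c[1]+40,c[0]-40:c[0]+40],(400,400),interpolation=cv2.INTER_CUBIC)
cv2.imwrite("pics/c5.png",np.hstack([f(a,p),f(b,q)])[:,:,::-1])
E
```

```text
time: 6.97
position: [0.5323, 0.0524, 0.3124]
ee_rot: [179.9, -0.0, 59.5]
force: [0.2, -0.7, -2.5]
opening: 0.0293
gripper_force: 59.6
t 6.97 P [0.5325 0.0523 0.1577] rpy [ 1.7992e+02 -2.0000e-02  5.9490e+01] F [ 0.2 -0.7 -2.5] open 0.0293 slide [-0.5  0.4 33.7] roll 0.003279875978304173
[323 218] [320 241]
```

View pics/c5.png

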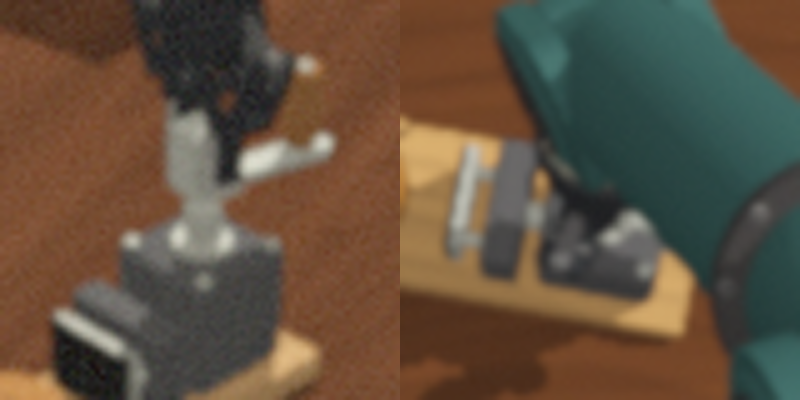

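The side crop shows the hub poised just above the shaft, with the hub at about (198,185) and the shaft at (203,220). I'll lower it gently and watch the force.

```bash
python3 -m crank '{"slide":[[-0.3,0.2,3],[0,0,3],[0,0,3],[0,0,3],[0,0,2],[0,0,0]],"roll":[0.003,0,0,0,0,0],"fingers":[1,1,1,1,1,1]}'
python3 - <<'E'
from h import *
go([.5327,.0516,.124],59.3,.1547)
E
```

```text
time: 7.57
position: [0.5317, 0.053, 0.2972]
ee_rot: [-180.0, 0.0, 59.5]
force: [0.1, -0.6, -3.5]
opening: 0.0298
gripper_force: 59.9
t 7.57 P [0.5317 0.053  0.1425] rpy [-179.97    0.     59.46] F [ 0.1 -0.6 -3.5] open 0.0298 slide [-0.7  1.6 18.5] roll 0.0027064123249909353
```

```bash
python3 -m crank '{"slide":[[0,0,2],[0,0,2],[0,0,2],[0,0,2],[0,0,0]],"roll":[0,0,0,0,0],"fingers":[1,1,1,1,1]}'
python3 - <<'E'
from h import *
go([.5327,.0516,.124],59.3,.1547); print(sense()["ft_torque"].round(2))
E
```

```text
time: 7.98
position: [0.5318, 0.0529, 0.2894]
ee_rot: [-180.0, -0.0, 59.4]
force: [0.6, 0.6, -3.9]
opening: 0.0291
gripper_force: 59.8
t 7.98 P [0.5318 0.053  0.1347] rpy [-1.800e+02 -1.000e-02  5.945e+01] F [ 0.6  0.6 -3.9] open 0.0291 slide [-0.7  1.5 10.7] roll 0.002594265448663816
[ 0.21 -0.12 -0.04]
```

Going in freely, so I'll continue to the seat.

```bash
python3 -m crank '{"slide":[[0,0,2],[0,0,2],[0,0,2],[0,0,2],[0,0,1],[0,0,0]],"roll":[0,0,0,0,0,0],"fingers":[1,1,1,1,1,1]}'
python3 - <<'E'
from h import *
go([.5327,.0516,.124],59.3,.1547)
E
```

```text
time: 8.48
position: [0.5318, 0.053, 0.2804]
ee_rot: [-180.0, -0.0, 59.5]
force: [1.0, 0.9, -3.9]
opening: 0.0295
gripper_force: 59.8
t 8.48 P [0.5318 0.053  0.1257] rpy [-1.800e+02 -1.000e-02  5.946e+01] F [ 1.   0.9 -3.9] open 0.0295 slide [-0.8  1.5  1.7] roll 0.002716327189839268
```

```bash
python3 -m crank '{"slide":[[0,0,1],[0,0,1],[0,0,1],[0,0,0]],"roll":[0,0,0,0],"fingers":[1,1,1,1]}'
python3 - <<'E'
from h import *
go([.5327,.0516,.124],59.3,.1547)
E
```

```text
time: 8.82
position: [0.5318, 0.0531, 0.2801]
ee_rot: [180.0, 0.0, 59.4]
force: [-5.1, 0.1, 18.1]
opening: 0.0291
gripper_force: 62.2
t 8.82 P [0.5319 0.053  0.1254] rpy [1.7996e+02 2.0000e-02 5.9450e+01] F [-5.1  0.1 18.1] open 0.0291 slide [-0.8  1.4  1.4] roll 0.0026049896423668015
```

It is seated: grasp height is 0.1254, 27 mm above the 0.098 seat, and the grasp was made 27 mm above the crank's underside. I'll ease off, release and rise. The knob is then 65 mm away along −x of the tool.

```bash
python3 -m crank '{"slide":[[0,0,-2.5],[0,0,0],[0,0,0],[0,0,0],[0,0,0],[0,0,0],[0,0,0],[0,0,-15],[0,0,-25],[0,0,-30],[0,0,-20],[0,0,0]],"roll":[0,0,0,0,0,0,0,0,0,0,0,0],"fingers":[1,0,0,0,0,0,0,0,0,0,0,0]}'
python3 - <<'E'
from h import *
import pickle
go([.5319-.033,.053-.056,.190],None,.1547)
m=camera_model("wrist");im=camera("wrist");pickle.dump((m,im),open("w6.pkl","wb"))
cv2.imwrite("pics/w6.png",im[:,:,::-1])
print("hub",proj(m,[.5319,.053,.138]),"knob",proj(m,[.4989,-.003,.156]))
E
```

```text
time: 9.82
position: [0.5333, 0.0532, 0.3742]
ee_rot: [179.6, -0.3, 59.4]
force: [1.1, -0.2, -0.4]
opening: 0.0855
gripper_force: 0.0
t 9.82 P [0.5345 0.0534 0.2195] rpy [179.64  -0.3   59.43] F [ 1.1 -0.2 -0.4] open 0.0855 slide [-66.9  -2.2  29.1] roll None
hub [320.37817118 261.49418096] knob [320.69726683 358.89643398]
```

View pics/w6.png

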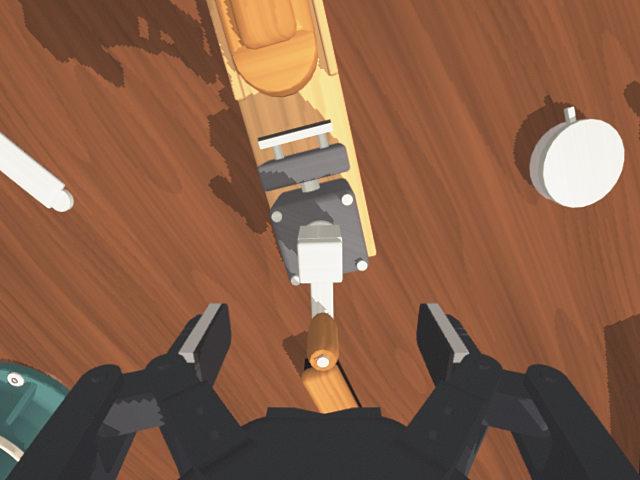

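The view shows:
- The hub top at (320,262) and the knob at (322,358), both as predicted.
- The pad plate from (258,140) to (331,127), joined to the jaw block by two rods.
- The jaw top at about (303,168), and the tree's toe at about (280,96), leaving an open gap to the pad.

I'll measure the pad gap along the clamp axis now as the reference.

```bash
cat >> h.py <<'E'
def prof(m,im,yaw,z,ys,xs,c=(.5319,.053)):
    """mean grey along the clamp's y (mm from the shaft axis) at height z"""
    g=cv2.cvtColor(im,cv2.COLOR_RGB2GRAY).astype(np.float32)
    u=np.array([np.cos(yaw),np.sin(yaw)]);v=np.array([u[1],-u[0]])
    out=[]
    for y in ys:
        q=np.array([proj(m,[*(np.array(c)+u*y/1000+v*x/1000),z]) for x in xs],np.float32)
        out.append(cv2.remap(g,q[:,:1].copy(),q[:,1:].copy(),cv2.INTER_LINEAR).mean())
    return np.array(out)
E
python3 - <<'E'
from h import *
import pickle
m,im=pickle.load(open("w6.pkl","rb"))
a,b=plane(m,(376,251),.018),plane(m,(322,20),.018);d=b-a;print("board edge yaw",np.degrees(np.arctan2(d[1],d[0])))
a,b=plane(m,(260,170),.075),plane(m,(345,147),.075);d=b-a;print("jaw edge yaw",np.degrees(np.arctan2(d[1],d[0]))+90,np.linalg.norm(d))
a,b=plane(m,(258,139),.075),plane(m,(331,122),.075);d=b-a;print("pad edge",np.degrees(np.arctan2(d[1],d[0]))+90,np.linalg.norm(d))
yaw=np.radians(73.2)
ys=np.arange(30,140,1.)
p=prof(m,im,yaw,.075,ys,(-3,0,3))
print([(int(y),int(v)) for y,v in zip(ys,p)])
E
```

```text
board edge yaw 74.23415123726619
jaw edge yaw 74.11267806366473 0.07037849638501664
pad edge 71.80784455515976 0.058535937135108365
[(30, 95), (31, 89), (32, 83), (33, 79), (34, 78), (35, 77), (36, 74), (37, 92), (38, 159), (39, 193), (40, 190), (41, 190), (42, 190), (43, 190), (44, 191), (45, 187), (46, 140), (47, 109), (48, 127), (49, 133), (50, 135), (51, 135), (52, 135), (53, 134), (54, 134), (55, 134), (56, 134), (57, 134), (58, 135), (59, 136), (60, 134), (61, 133), (62, 131), (63, 130), (64, 132), (65, 126), (66, 110), (67, 91), (68, 75), (69, 79), (70, 143), (71, 170), (72, 170), (73, 168), (74, 169), (75, 169), (76, 169), (77, 169), (78, 167), (79, 177), (80, 244), (81, 245), (82, 244), (83, 244), (84, 246), (85, 240), (86, 119), (87, 52), (88, 80), (89, 155), (90, 172), (91, 168), (92, 166), (93, 166), (94, 166), (95, 167), (96, 167), (97, 167), (98, 167), (99, 167), (100, 166), (101, 167), (102, 167), (103, 167), (104, 167), (105, 167), (106, 167), (107, 167), (108, 167), (109, 167), (110, 167), (111, 168), (112, 161), (113, 120), (114, 132), (115, 134), (116, 132), (117, 154), (118, 188), (119, 192), (120, 188), (121, 188), (122, 189), (123, 188), (124, 188), (125, 188), (126, 188), (127, 188), (128, 186), (129, 184), (130, 182), (131, 183), (132, 187), (133, 188), (134, 188), (135, 190), (136, 191), (137, 193), (138, 192), (139, 192)]
```

Free reference: the jaw front is at 69 mm, the plate's back edge at 79.5, and the rubber face at 88. The seated tree's toe will be at 121. That leaves 33 mm to contact plus 5 mm of squeeze, so about 38 mm or 14.9 rad (855°). Moving to the knob.

```bash
python3 -m crank '{"slide":[[-20,0,0],[-25,-1,0],[-20,-1,0],[0,0,15],[0,0,0],[0,0,0]],"roll":[0,0,0,0,0,0],"fingers":[0,0,0,0,0,0]}'
python3 - <<'E'
from h import *
go([.5319-.0331,.053-.0559,.138],None,.1547)
m=camera_model("wrist");im=camera("wrist")
print(proj(m,[.4988,-.0029,.156]))
hsv=cv2.cvtColor(im,cv2.COLOR_RGB2HSV)
k=((hsv[...,1]<60)&(hsv[...,2]>225)).astype(np.uint8); k[:, :290]=0;k[:,350:]=0
n,l,st,c=cv2.connectedComponentsWithStats(k)
print([(st[i,4],c[i].round(1)) for i in range(1,n) if st[i,4]>15])
E
```

```text
time: 10.37
position: [0.4964, -0.0021, 0.3539]
ee_rot: [-179.8, 0.1, 59.4]
force: [0.4, -0.8, 0.5]
opening: 0.0857
gripper_force: 0.0
t 10.37 P [ 0.4958 -0.0021  0.1992] rpy [-1.7983e+02  9.0000e-02  5.9450e+01] F [ 0.4 -0.8  0.5] open 0.0857 slide [ 0.9  3.2 61.2] roll None
[329.83919393 282.67965737]
[(np.int32(567), array([316.5,  28.2])), (np.int32(2352), array([335. , 185.3])), (np.int32(37), array([301.6, 202. ])), (np.int32(151), array([332.5, 286. ]))]
```

```bash
python3 -m crank '{"slide":[[0,2,10],[0,1.5,17],[0,0,17],[0,0,17],[0,0,0],[0,0,0],[0,0,0],[0,0,0],[0,0,0],[0,0,0],[0,0,0],[0,0,0]],"roll":[0,0,0,0,0,0,0,0,0,0,0,0],"fingers":[0,0,0,0,0,1,1,1,1,1,1,1]}'
python3 - <<'E'
from h import *
go([.5319-.0331,.053-.0559,.138],None,.1547)
E
for a in 180 270; do python3 -c "
import numpy as np
f=np.radians(np.arange(0,361,15)+180)
d=65*np.diff(np.c_[np.cos(f),np.sin(f)],axis=0);print(d.round(1).tolist())"; break; done
```

```text
time: 11.42
position: [0.5002, -0.004, 0.2948]
ee_rot: [179.9, -0.0, 59.4]
force: [-1.1, -0.4, 3.3]
opening: 0.0209
gripper_force: 58.5
t 11.42 P [ 0.5004 -0.004   0.1401] rpy [ 1.7993e+02 -3.0000e-02  5.9430e+01] F [-1.1 -0.4  3.3] open 0.0209 slide [ 0.1 -2.   2.1] roll None
[[2.2, -16.8], [6.5, -15.7], [10.3, -13.5], [13.5, -10.3], [15.7, -6.5], [16.8, -2.2], [16.8, 2.2], [15.7, 6.5], [13.5, 10.3], [10.3, 13.5], [6.5, 15.7], [2.2, 16.8], [-2.2, 16.8], [-6.5, 15.7], [-10.3, 13.5], [-13.5, 10.3], [-15.7, 6.5], [-16.8, 2.2], [-16.8, -2.2], [-15.7, -6.5], [-13.5, -10.3], [-10.3, -13.5], [-6.5, -15.7], [-2.2, -16.8]]
```

```bash
python3 -m crank '{"slide":[[2.2,-18.8,0],[6.5,-15.7,0],[10.3,-13.5,0],[13.5,-10.3,0],[15.7,-6.5,0],[16.8,-2.2,0]],"roll":[0,0,0,0,0,0],"fingers":[1,1,1,1,1,1]}'
cat > k.py <<'E'
from h import *
s=sense();go([.5,0,.138],None,.1547)
P=s["position"];d=P[:2]-np.array([.5319,.053]);print("crank yaw",np.degrees(np.arctan2(d[1],d[0])),"r",np.hypot(*d),"torque",s["ft_torque"].round(2))
E
python3 k.py
```

```text
time: 11.92
position: [0.4755, 0.086, 0.2951]
ee_rot: [179.9, 0.0, 59.4]
force: [1.5, -4.5, 5.0]
opening: 0.0209
gripper_force: 59.5
t 11.92 P [0.4757 0.0858 0.1404] rpy [1.7988e+02 2.0000e-02 5.9440e+01] F [ 1.5 -4.5  5. ] open 0.0209 slide [-61.5  64.5   2.6] roll None
crank yaw 149.66289362813106 r 0.06539361197074475 torque [-1.32 -0.8  -0.03]
```

Following well with low force. Winding on.

```bash
python3 -m crank '{"slide":[[16.8,2.2,0],[15.7,6.5,0],[13.5,10.3,0],[10.3,13.5,0],[6.5,15.7,0],[2.2,16.8,0],[-2.2,16.8,0],[-6.5,15.7,0],[-10.3,13.5,0],[-13.5,10.3,0],[-15.7,6.5,0],[-16.8,2.2,0]],"roll":[0,0,0,0,0,0,0,0,0,0,0,0],"fingers":[1,1,1,1,1,1,1,1,1,1,1,1]}' && python3 k.py
python3 -m crank '{"slide":[[-16.8,-2.2,0],[-15.7,-6.5,0],[-13.5,-10.3,0],[-10.3,-13.5,0],[-6.5,-15.7,0],[-2.2,-16.8,0],[2.2,-16.8,0],[6.5,-15.7,0],[10.3,-13.5,0],[13.5,-10.3,0],[15.7,-6.5,0],[16.8,-2.2,0]],"roll":[0,0,0,0,0,0,0,0,0,0,0,0],"fingers":[1,1,1,1,1,1,1,1,1,1,1,1]}' && python3 k.py
```

```text
time: 12.92
position: [0.5887, 0.0207, 0.2955]
ee_rot: [179.9, -0.2, 59.5]
force: [-1.1, 3.8, 6.2]
opening: 0.0212
gripper_force: 59.5
t 12.92 P [0.5893 0.0211 0.1408] rpy [179.9   -0.22  59.46] F [-1.1  3.8  6.2] open 0.0212 slide [-63.6 -66.1   2.4] roll None
crank yaw -29.584432511957313 r 0.06533305853294401 torque [0.91 0.67 0.04]
time: 13.92
position: [0.4755, 0.086, 0.2951]
ee_rot: [179.9, 0.0, 59.4]
force: [1.9, -4.4, 6.0]
opening: 0.0208
gripper_force: 59.7
t 13.92 P [0.4757 0.0858 0.1404] rpy [1.7988e+02 3.0000e-02 5.9440e+01] F [ 1.9 -4.4  6. ] open 0.0208 slide [-61.5  64.5   2.6] roll None
crank yaw 149.68538526256606 r 0.06538188990010993 torque [-1.3  -0.75 -0.02]
```

```bash
python3 -m crank '{"slide":[[16.8,2.2,0],[15.7,6.5,0],[13.5,10.3,0],[10.3,13.5,0],[6.5,15.7,0],[2.2,16.8,0],[-2.2,16.8,0],[-6.5,15.7,0],[-10.3,13.5,0],[-13.5,10.3,0],[-15.7,6.5,0],[-16.8,2.2,0]],"roll":[0,0,0,0,0,0,0,0,0,0,0,0],"fingers":[1,1,1,1,1,1,1,1,1,1,1,1]}' && python3 -m crank '{"slide":[[-16.8,-2.2,0],[-15.7,-6.5,0],[-13.5,-10.3,0],[-10.3,-13.5,0],[-6.5,-15.7,0],[-2.2,-16.8,0],[0,0,0]],"roll":[0,0,0,0,0,0,0],"fingers":[1,1,1,1,1,1,1]}' && python3 k.py
python3 - <<'E'
from h import *
import pickle
m=camera_model("wrist");im=camera("wrist");pickle.dump((m,im),open("w7.pkl","wb"));cv2.imwrite("pics/w7.png",im[:,:,::-1])
ys=np.arange(70,140,1.)
p=prof(m,im,np.radians(73.7),.075,ys,(-3,0,3))
print([(int(y),int(v)) for y,v in zip(ys,p)])
E
```

```text
time: 14.92
position: [0.5887, 0.0208, 0.2955]
ee_rot: [179.9, -0.2, 59.5]
force: [0.3, 2.9, 6.0]
opening: 0.0211
gripper_force: 59.7
time: 15.5
position: [0.4968, -0.0014, 0.2948]
ee_rot: [-180.0, -0.1, 59.6]
force: [-0.5, 1.0, 3.1]
opening: 0.0212
gripper_force: 59.2
t 15.5 P [ 0.4969 -0.0012  0.1401] rpy [-1.7999e+02 -8.0000e-02  5.9570e+01] F [-0.5  1.   3.1] open 0.0212 slide [2.6 2.  2.1] roll None
crank yaw -122.8117566987206 r 0.06478169699923163 torque [0.35 0.02 0.  ]
[(70, 239), (71, 239), (72, 241), (73, 120), (74, 101), (75, 102), (76, 98), (77, 109), (78, 126), (79, 132), (80, 134), (81, 137), (82, 138), (83, 127), (84, 58), (85, 0), (86, 0), (87, 0), (88, 0), (89, 0), (90, 0), (91, 0), (92, 0), (93, 0), (94, 0), (95, 0), (96, 0), (97, 0), (98, 0), (99, 0), (100, 0), (101, 0), (102, 0), (103, 0), (104, 0), (105, 0), (106, 0), (107, 0), (108, 0), (109, 0), (110, 0), (111, 0), (112, 0), (113, 0), (114, 0), (115, 0), (116, 0), (117, 0), (118, 0), (119, 0), (120, 0), (121, 0), (122, 0), (123, 0), (124, 0), (125, 0), (126, 0), (127, 0), (128, 0), (129, 0), (130, 0), (131, 0), (132, 0), (133, 0), (134, 0), (135, 0), (136, 0), (137, 0), (138, 0), (139, 0)]
```

View pics/w7.png

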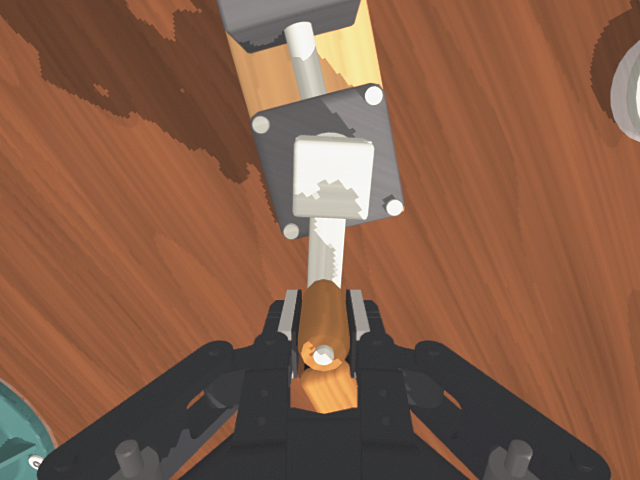

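The jaw's back edge is at about 78–79 mm after two turns; I expected 79. The fingers hold the knob at (323,330), and the pad is out of view from here. I'll wind 120° more, then release, rise and measure from the same spot as before.

```bash
python3 -m crank '{"slide":[[2.2,-16.8,0],[6.5,-15.7,0],[10.3,-13.5,0],[13.5,-10.3,0],[15.7,-6.5,0],[16.8,-2.2,0],[16.8,2.2,0],[15.7,6.5,0],[0,0,0],[0,0,0]],"roll":[0,0,0,0,0,0,0,0,0,0],"fingers":[1,1,1,1,1,1,1,1,1,1]}' && python3 k.py
python3 -m crank '{"slide":[[0,0,0],[0,0,0],[0,0,0],[0,0,0],[0,0,0],[0,0,-10],[0,0,-20],[0,0,-25],[0,0,-25],[-16,28,0],[-16,28,0],[0,0,0]],"roll":[0,0,0,0,0,0,0,0,0,0,0,0],"fingers":[0,0,0,0,0,0,0,0,0,0,0,0]}'
python3 - <<'E'
from h import *
import pickle
go([.5319,.053,.2195],None,.1547)
m=camera_model("wrist");im=camera("wrist");pickle.dump((m,im),open("w8.pkl","wb"))
ys=np.arange(70,150,1.)
for xs in((-3,0,3),(-22,-20,-18)):
    p=prof(m,im,np.radians(73.7),.075,ys,xs); print(xs,[(int(y),int(v)) for y,v in zip(ys,p)])
m6,i6=pickle.load(open("w6.pkl","rb"))
ys=np.arange(60,100,1.);p=prof(m6,i6,np.radians(73.7),.075,ys,(-22,-20,-18)); print("ref",[(int(y),int(v)) for y,v in zip(ys,p)])
E
```

```text
time: 16.38
position: [0.502, 0.1113, 0.2954]
ee_rot: [179.8, -0.2, 59.5]
force: [-0.5, 2.6, 8.9]
opening: 0.0209
gripper_force: 60.0
t 16.38 P [0.5027 0.1116 0.1407] rpy [179.83  -0.22  59.53] F [-0.5  2.6  8.9] open 0.0209 slide [-97.6  54.2   2.5] roll None
crank yaw 117.11944455992146 r 0.0654901867539178 torque [ 0.22 -0.12 -0.01]
time: 17.38
position: [0.534, 0.0476, 0.3758]
ee_rot: [179.7, 0.0, 59.0]
force: [0.1, -0.7, -0.2]
opening: 0.0855
gripper_force: 0.0
t 17.38 P [0.5348 0.0471 0.2211] rpy [1.7967e+02 2.0000e-02 5.8950e+01] F [ 0.1 -0.7 -0.2] open 0.0855 slide [ 3.6 -5.5  1.6] roll None
(-3, 0, 3) [(70, 233), (71, 233), (72, 233), (73, 233), (74, 233), (75, 233), (76, 233), (77, 233), (78, 232), (79, 232), (80, 233), (81, 234), (82, 229), (83, 141), (84, 121), (85, 129), (86, 130), (87, 133), (88, 135), (89, 133), (90, 132), (91, 132), (92, 133), (93, 132), (94, 132), (95, 133), (96, 134), (97, 134), (98, 130), (99, 130), (100, 129), (101, 129), (102, 127), (103, 112), (104, 96), (105, 146), (106, 165), (107, 139), (108, 129), (109, 129), (110, 129), (111, 182), (112, 23
[... 1129 characters left out ...]
, 143), (129, 147), (130, 155), (131, 163), (132, 173), (133, 176), (134, 175), (135, 178), (136, 181), (137, 181), (138, 182), (139, 183), (140, 185), (141, 185), (142, 185), (143, 184), (144, 181), (145, 179), (146, 179), (147, 177), (148, 174), (149, 170)]
ref [(60, 124), (61, 132), (62, 132), (63, 130), (64, 131), (65, 128), (66, 112), (67, 94), (68, 80), (69, 113), (70, 155), (71, 172), (72, 173), (73, 172), (74, 171), (75, 173), (76, 172), (77, 171), (78, 170), (79, 174), (80, 231), (81, 244), (82, 243), (83, 243), (84, 245), (85, 250), (86, 150), (87, 58), (88, 67), (89, 149), (90, 168), (91, 166), (92, 166), (93, 166), (94, 165), (95, 166), (96, 166), (97, 167), (98, 166), (99, 166)]
```

Jaw top: 83 to 105 mm, so it moved 36.8 mm. The pad plate moved about 32.4 mm and its face is at about 121, which matches the expected toe. So the pad is in by about 4.2 mm. I'll regrip the knob and wind 20° more (0.9 mm).

```bash
python3 -m crank '{"slide":[[16,-28,0],[16,-28,0],[0,0,0],[0,0,0]],"roll":[0,0,0,0],"fingers":[0,0,0,0]}'
python3 - <<'E'
from h import *
go([.502,.1113,.140],59.5,.1547)
E
```

```text
time: 17.77
position: [0.4978, 0.1123, 0.3745]
ee_rot: [-179.9, -0.0, 59.8]
force: [0.7, -0.3, 0.0]
opening: 0.0853
gripper_force: 0.0
t 17.77 P [0.4976 0.1124 0.2198] rpy [-1.7993e+02 -1.0000e-02  5.9770e+01] F [ 0.7 -0.3  0. ] open 0.0853 slide [ 1.2  4.4 79.8] roll 0.004747829561378562
```

```bash
python3 -m crank '{"slide":[[1,3,10],[0,0,10],[0,0,0],[0,0,0],[0,0,0],[0,0,0]],"roll":[0,0,0,0,0,0],"fingers":[0,0,0,0,0,0]}'
python3 - <<'E'
from h import *
go([.502,.1113,.140],59.5,.1547)
E
```

```text
time: 18.27
position: [0.5027, 0.1087, 0.3541]
ee_rot: [-180.0, 0.0, 59.4]
force: [-1.0, 0.2, -0.0]
opening: 0.0855
gripper_force: 0.0
t 18.27 P [0.5027 0.1086 0.1994] rpy [-1.800e+02  1.000e-02  5.939e+01] F [-1.   0.2 -0. ] open 0.0855 slide [ 2.  -1.9 59.4] roll -0.0018512696941315391
```

```bash
python3 -m crank '{"slide":[[2,-2,15],[0,0,15],[0,0,15],[0,0,14],[0,0,0],[0,0,0],[0,0,0],[0,0,0],[0,0,0],[0,0,0],[0,0,0],[0,0,0]],"roll":[0,0,0,0,0,0,0,0,0,0,0,0],"fingers":[0,0,0,0,0,0,1,1,1,1,1,1]}' && python3 k.py
python3 -m crank '{"slide":[[0,0,0],[4.8,3,0],[4.5,3.5,0],[4.1,3.8,0],[3.9,4.2,0],[0,0,0],[0,0,0],[0,0,0]],"roll":[0,0,0,0,0,0,0,0],"fingers":[1,1,1,1,1,1,1,1]}' && python3 k.py
```

```text
time: 19.27
position: [0.5019, 0.1118, 0.2957]
ee_rot: [180.0, -0.0, 59.4]
force: [-0.2, -0.3, 2.0]
opening: 0.0211
gripper_force: 58.5
t 19.27 P [0.502  0.1118 0.141 ] rpy [ 1.7997e+02 -2.0000e-02  5.9440e+01] F [-0.2 -0.3  2. ] open 0.0211 slide [-97.2  55.1   3. ] roll None
crank yaw 117.06756985994446 r 0.06598155493390392 torque [-0.15  0.12 -0.01]
time: 19.93
position: [0.5231, 0.1189, 0.2954]
ee_rot: [-180.0, 0.1, 59.4]
force: [-1.1, -1.0, 4.6]
opening: 0.0212
gripper_force: 58.7
t 19.93 P [0.5229 0.1188 0.1407] rpy [-1.7999e+02  9.0000e-02  5.9430e+01] F [-1.1 -1.   4.6] open 0.0212 slide [-113.9   40.6    2.9] roll None
crank yaw 97.6020537946835 r 0.06653008190423945 torque [-0.49  0.28  0.02]
```

Turned 19.5°. Now I'll let go, rise clear and check once.

```bash
python3 -m crank '{"slide":[[0,0,0],[0,0,0],[0,0,0],[0,0,0],[0,0,0],[0,0,-10],[0,0,-20],[0,0,-25],[0,0,-25],[-25,20,0],[-25,20,0],[0,0,0]],"roll":[0,0,0,0,0,0,0,0,0,0,0,0],"fingers":[0,0,0,0,0,0,0,0,0,0,0,0]}'
python3 -m crank '{"slide":[[0,0,0],[0,0,0],[0,0,0],[0,0,0]],"roll":[0,0,0,0],"fingers":[0,0,0,0]}'
python3 - <<'E'
from h import *
go([.5319,.053,.2195],None,.1547)
m=camera_model("wrist");im=camera("wrist")
ys=np.arange(78,130,1.)
p=prof(m,im,np.radians(73.7),.075,ys,(-3,0,3)); print([(int(y),int(v)) for y,v in zip(ys,p)])
# hub top face size -> seated height
g=cv2.inRange(im,(225,225,225),(255,255,255));c=proj(m,[.5319,.053,.138]);print("hub pred",c)
r=int(c[1]);q=[(r0,np.where(g[r0,int(c[0])-60:int(c[0])+60])[0]+int(c[0])-60) for r0 in range(r-28,r+29,8)];print([(a,x.min(),x.max()) for a,x in q if len(x)])
E
```

```text
time: 20.93
position: [0.5328, 0.0492, 0.3764]
ee_rot: [179.8, 0.2, 58.9]
force: [-0.7, -0.4, 0.0]
opening: 0.0854
gripper_force: 0.0
time: 21.27
position: [0.5319, 0.0573, 0.3752]
ee_rot: [-180.0, -0.0, 59.6]
force: [-0.5, -0.4, -0.1]
opening: 0.0852
gripper_force: 0.0
t 21.27 P [0.5318 0.0575 0.2205] rpy [-1.7997e+02 -3.0000e-02  5.9580e+01] F [-0.5 -0.4 -0.1] open 0.0852 slide [-3.8  2.3  1. ] roll None
[(78, 232), (79, 232), (80, 232), (81, 231), (82, 234), (83, 232), (84, 142), (85, 123), (86, 128), (87, 131), (88, 133), (89, 133), (90, 132), (91, 132), (92, 132), (93, 132), (94, 132), (95, 132), (96, 133), (97, 133), (98, 132), (99, 130), (100, 129), (101, 128), (102, 128), (103, 122), (104, 102), (105, 114), (106, 161), (107, 164), (108, 144), (109, 128), (110, 125), (111, 171), (112, 245), (113, 244), (114, 243), (115, 243), (116, 245), (117, 251), (118, 126), (119, 54), (120, 66), (121, 107), (122, 128), (123, 126), (124, 126), (125, 128), (126, 128), (127, 139), (128, 171), (129, 186)]
hub pred [327.67584811 263.25694322]
[(235, np.int64(344), np.int64(346)), (243, np.int64(321), np.int64(337)), (251, np.int64(311), np.int64(344)), (259, np.int64(300), np.int64(351)), (267, np.int64(305), np.int64(372)), (275, np.int64(311), np.int64(343)), (283, np.int64(298), np.int64(332))]
```

The jaw moved in another 0.9 mm while the pad face stayed at 121, so the pad is in by about 5 mm. The hub is where the seated height predicts, and the gripper is clear.

```bash
python3 -c "
from station import *
print(sign_off())"
```

```text
the job is handed in; nothing more can be done
None
```

I seated the crank fully on the shaft and wound it about 855° clockwise by its knob, which squeezed the tree with the pad in about 5 mm by camera; I then let go, left the crank on the shaft and signed off at about 21 s without touching the brush, tin, applicator or shoehorn.

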